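# Click the tall socket onto the torque tester's square drive

## Robot

A 7-joint arm with a two-finger parallel gripper is mounted at the origin on a cart in front of the work surface, level with it; the furniture and walls round the work are solid. World frame = base frame: x ahead of the robot, y to its left, z up, the work surface at z = 0. Lengths are in m, angles in degrees, forces in N, time in s.
With the tool pointing down it reaches from about 0.425 to 0.875 m from the base axis. Payload 4.7 kg.
Tool frame: the origin (TCP) lies midway between the tips of the shut fingers; the grasp point (between the pads) lies 19 mm behind it (env.tcp_to_grasp is the distance from the TCP to the grasp point, in m); z points along the fingers, x is the direction in which the jaws open and shut, and the axes are right-handed (so a half turn about z gives the same grasp; the last joint's range is limited). The gripper opens to 87 mm and grips with 3 to 60 N. Pads are 19 mm wide; open, the fingers measure 117 mm over their backs; the gripper's body (75 mm by 190 mm) begins 51 mm behind the grasp point.
Start: joints at [68.417, 18.392, -4.016, 83.108, 1.295, 78.541, -3.26], TCP at [0.248, -0.601, 0.223] pointing down, gripper open.
Joint ranges: [-163.93, 163.93], [-17.29, 119.83], [-79.2, 71.16], [3.27, 140.29], [-89.18, 269.18], [5.43, 117.66], [-154.24, 154.24]. Speed limits (degrees/s): [147.25, 147.25, 180, 180, 180, 180, 180].

## Interface

Orientations are given as [roll, pitch, yaw] about the fixed x, y, z axes, in that order (R = Rz(yaw) Ry(pitch) Rx(roll)).
In Python, from cell import env, viewer gives the robot as it stands.
- The arm moves only by the shell command python3 -m pendant 'ROWS' [OPENING] [FORCE]. ROWS is JSON, a list of rows, each a list of 6 numbers: the shift along the tool's x, y, z each as a share of 0.1 m, from -1 to 1, then the turn, a rotation vector about the tool's x, y, z each as a share of 90 degrees, from -1 to 1. A call has exactly 8 rows; each row is the pose to reach, as a shift and turn from the pose commanded when the call began, along the tool's axes at that moment; what a row does not reach only later rows make up. A row lasts 1/8 s, in which the tool goes at most 62.5 mm and 10.7 degrees, less where a joint would pass 70% of its speed; a pose out of reach is approached as far as the arm can. A call with a number of a shift or a turn outside -1 to 1 is refused whole. A call with a gripper value outside its range is refused whole. OPENING is the finger opening in mm, from 0 to 87, set as the call begins (- or left out, the last holds). The fingers move at their own pace and stop on an object; FORCE is the grip in N (left out, the last holds). Time passes only in rows, so rows that repeat a pose let the fingers close, or fill a call up. It gives the time, the measured TCP pose, the force and the opening at its end, in the units of the state.
- env.get_obs(): the state, without advancing time (a new reading comes with each control period).
- viewer.read_camera(name): name is "scene" or "top" or "wrist"; returns a dict with "frame" (480x640x3 uint8, red, green, blue), "fx", "fy", "cx", "cy" (pixels), "view" (4x4, takes a point from world to camera coordinates); the wrist camera has in their place "hand_eye" (4x4, takes a point from camera to tool coordinates, whose origin is the TCP and whose axes are the tool frame's). Camera axes: x right, y down, z forward; pixel columns grow to the right and rows downward; lengths in m; the calibration is good to about 2 mm. A picture is of the moment at which its call begins: read the wrist's pose just before it. There is no depth.
- env.sign_off(): hands the job in, once; it reports no verdict.
The state is a dict: "time_s": time; "qpos": joint angles; "joint_velocities": joint speeds; "effort": joint torques, N m; "tool_pos": TCP position; "tool_rot": TCP orientation; "force": force on the tool from outside, world axes, zero at the start; "wrist_torque": the same for the moment, N m; "grip_width": finger opening in m.
Only numpy, scipy, OpenCV 4.12 (cv2) and the standard library are available. Lean on these libraries where they do the work, as an engineer would, in place of code of your own. Each camera call takes 0.05 s, during which the arm holds its last target.

## Task

Fit the tall socket from the rubber mat onto the upright square drive of the torque tester: with light pressure turn the socket until the square finds its hole, then push it straight down past the spring balls until it clicks and sits fully home on the collar, and let go. The tester is delicate: never load it with more than 60 N. Leave the two short sockets standing where they are.

Things in the scene. Friction and masses are not known exactly. Their poses are not given: they have to be found in the camera images.
- tall_socket_mid (a point): Centre of the tall steel socket, a plain round cylinder of 42 mm diameter and 66 mm height, 0.2 to 0.45 kg, upright: hexagonal recess on top, square hole 20.6 mm wide and 26 mm deep (inner groove for the balls) in its lower end. The point is 33 mm above the lower end; z up, x and y square to the hole's sides. Grip it by the upper 40 mm.
- short_socket_a_mid (a point): Centre of a short steel socket, 42 mm diameter, 46 mm tall, upright on the mat; the point is 23 mm above its lower end. Leave it alone.
- short_socket_b_mid (a point): Centre of the other short steel socket, 42 mm diameter, 46 mm tall, upright on the mat; the point is 23 mm above its lower end. Leave it alone.
- socket_mat: Black rubber mat, 100 x 236 mm and 4 mm thick with a rim 7 mm high, fixed; origin at the centre of its underside, y along its length. The three sockets stand on it in a row along y, 80 mm apart, in any order, up to 12 mm off the row's line.
- torque_tester: Grey torque tester fixed to the desk, a box 130 (x) x 110 (y) mm and 42 mm high with a dark display on top near its -x end; origin at the centre of its underside, z up. Its square drive stands upright on top, 22 mm from the centre towards +x.
- drive_tip (a point): Centre of the top face of the square drive, 76 mm above the desk. Steel square 19 mm wide (0.8 mm play per side) and 24 mm tall, bevelled 1.5 mm at the tip. Axes are the box's, NOT the square's: the square stands at any angle about the vertical, held by friction (0.12 N m). At the right angle (within some 5 degrees) the socket drops 11 mm freely, to the balls.
- drive_collar (a point): Centre of the top of the round collar (50 mm diameter) at the foot of the square, 24 mm below its tip; axes are the box's. The socket's lower end rests here when home, so that its centre is 33 mm above this point. Two spring balls stand out 2.5 mm from opposite faces of the square, 9 mm above the collar; they resist with about 10 N, then click into the groove.
Things that resemble listed ones, but are neither listed nor needed, are in the scene too. What is shaped like the part that bears tall_socket_mid but red is not meant.

How it is judged (in metres and radians):
On the way:
1. the tall socket is lifted off the mat (height (world z) of tall_socket_mid above 0.08 m), for 0.1 s.
At the end, for the whole second after the job is handed in: The tall socket is fully home on the square drive: its centre is less than 11 mm above the drive's tip (9 mm when it sits on the collar), within 3 mm of the drive's axis, upright within 0.06 rad and at rest; both short sockets are within 15 mm of where they stood (z of tall_socket_mid in the frame of drive_tip below 0.011 m and horizontal distance between tall_socket_mid and drive_tip below 0.003 m and angle between tall_socket_mid's own z axis and vertical below 0.06 rad and linear speed of tall_socket below 0.01 m/s and distance of each of short_socket_a_mid, short_socket_b_mid from where it was at the start of the episode below 0.015 m); the robot touches nothing.
It fails at once if the torque tester is loaded with more than 60 N (contact force between torque_tester and anything else above 60 N).
It fails at once if a short socket is moved by more than 15 mm (distance of any of short_socket_a_mid, short_socket_b_mid from where it was at the start of the episode above 0.015 m).
It also fails if it takes over 67 s, if anything falls off the work surface, if the arm or the gripper's body presses on something with over 40 N, if the wrist force passes 120 N, or if a joint passes its speed limit or range.

## Working session

There is one attempt and no reset: what is moved stays moved. The work goes in short steps, Python scripts to look and compute and a shell command to move; the robot and the scene stay as the last step left them, time stands still between calls to the robot, and variables do not carry over. Pictures are saved under pics/ and viewed, and the job is handed in when it is done.

```bash
ls; mkdir -p pics; python3 - <<'E'
from cell import env, viewer
import cv2
o=env.get_obs(); print(o, env.tcp_to_grasp)
for n in ("scene","top","wrist"):
    c=viewer.read_camera(n); cv2.imwrite(f"pics/{n}0.png",c["frame"][:,:,::-1])
    print(n,{k:(v if k!="frame" else 0) for k,v in c.items()})
E
```

```text
pics
{'time_s': 0.0, 'qpos': array([68.41774646, 18.43994339, -4.01404161, 83.17460541,  1.29603895,
       78.54166301, -3.25818128]), 'joint_velocities': array([-0.09025715,  0.05179989, -0.0117667 , -0.00647466,  0.08541329,
       -0.01078393, -0.0758875 ]), 'effort': array([ 3.74180272e-04, -4.91288638e+01, -4.03594449e-01, -3.12524521e+01,
       -6.39846898e-02,  4.37054154e-02,  1.48402469e-04]), 'tool_pos': array([ 0.24731121, -0.60051043,  0.22145391]), 'tool_rot': array([ 1.79992731e+02,  1.10916230e-01, -6.76073981e+01]), 'force': array([0.23364843, 0.14129242, 0.19571003]), 'wrist_torque': array([0.04613988, 0.01174754, 0.02902694]), 'grip_width': 0.08695364324050955} 0.0187
scene {'frame': 0, 'fx': 518.2889636194514, 'fy': 518.2889636194514, 'cx': 327.5556467452429, 'cy': 236.70970544276662, 'view': array([[-0.8605889 , -0.50908255,  0.01488962,  0.3916593 ],
       [-0.25021337,  0.39715274, -0.88298526,  0.20832584],
       [ 0.44359893, -0.7636129 , -0.4691645 ,  0.72284028],
       [ 0.        ,  0.        ,  0.        ,  1.        ]])}
top {'frame': 0, 'fx': 563.1541362585776, 'fy': 563.1541362585776, 'cx': 315.1902936969961, 'cy': 232.88313833677032, 'view': array([[ 0.02444199, -0.99966009,  0.00907158, -0.05727688],
       [-0.98006915, -0.02575052, -0.19698063,  0.53246418],
       [ 0.19714727, -0.00407618, -0.98036541,  0.96366067],
       [ 0.        ,  0.        ,  0.        ,  1.        ]])}
wrist {'frame': 0, 'fx': 365.26216389296, 'fy': 365.26216389296, 'cx': 323.85461651343337, 'cy': 229.2399761333335, 'hand_eye': array([[ 9.99999876e-01, -4.48596487e-04,  2.13943327e-04,
        -3.11668292e-06],
       [ 3.75496998e-04,  9.63949254e-01,  2.66085878e-01,
        -7.21106642e-02],
       [-3.25595700e-04, -2.66085765e-01,  9.63949304e-01,
        -1.61704367e-01],
       [ 0.00000000e+00,  0.00000000e+00,  0.00000000e+00,
         1.00000000e+00]])}
```

View pics/top0.png

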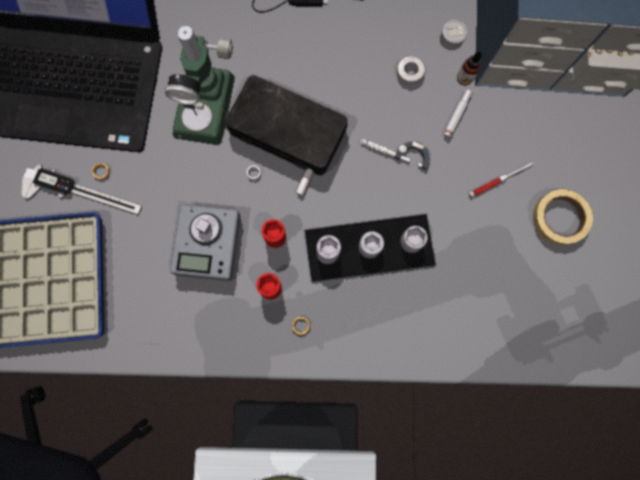

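View pics/scene0.png

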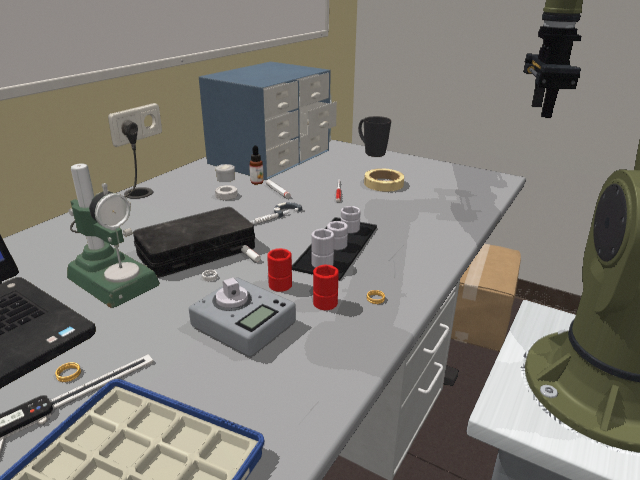

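View pics/wrist0.png

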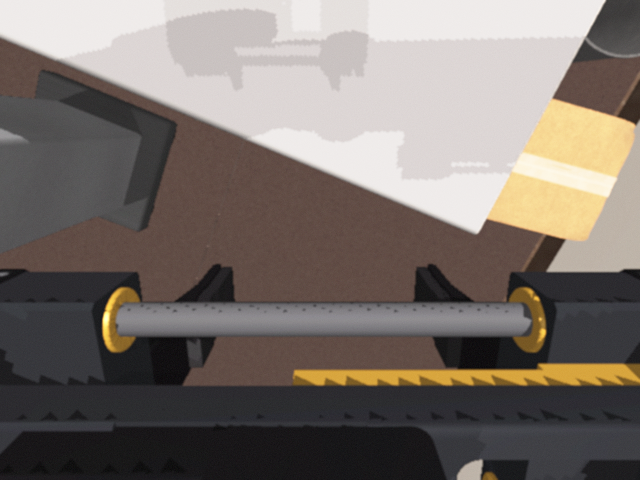

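```bash
cat > h.py <<'E'
import numpy as np, cv2
from cell import env, viewer
def ray(c,u,v,T=None):
    d=np.array([(u-c["cx"])/c["fx"],(v-c["cy"])/c["fy"],1.0])
    if "view" in c: M=np.linalg.inv(c["view"])
    else: M=T@c["hand_eye"]
    return M[:3,3], M[:3,:3]@d
def onz(c,u,v,z,T=None):
    o,d=ray(c,u,v,T); return o+d*(z-o[2])/d[2]
def proj(c,p,T=None):
    V=c["view"] if "view" in c else np.linalg.inv(T@c["hand_eye"])
    q=V@np.append(p,1); return np.array([c["cx"]+c["fx"]*q[0]/q[2],c["cy"]+c["fy"]*q[1]/q[2]])
def toolT(o=None):
    from scipy.spatial.transform import Rotation as R
    o=o or env.get_obs(); T=np.eye(4); T[:3,:3]=R.from_euler("xyz",o["tool_rot"],degrees=True).as_matrix(); T[:3,3]=o["tool_pos"]; return T
E
python3 - <<'E'
from h import *
c=viewer.read_camera("top"); f=c["frame"]
a=cv2.resize(f[190:290,165:445],None,fx=2.8,fy=2.8,interpolation=cv2.INTER_CUBIC)
s=viewer.read_camera("scene"); b=cv2.resize(s["frame"][190:290,260:400],None,fx=2.8,fy=2.8,interpolation=cv2.INTER_CUBIC)
b2=cv2.resize(s["frame"][260:360,170:310],None,fx=2.8,fy=2.8,interpolation=cv2.INTER_CUBIC)
cv2.imwrite("pics/crop1.png",np.vstack([a,np.hstack([b,b2])])[:,:,::-1])
for u,v in((328,243),(372,238),(414,233)):
    for z in (.05,.07): print(u,v,z,onz(c,u,v,z).round(4))
for p in ((306,229),(432,215),(435,266),(312,281)): print("mat",onz(c,*p,.005).round(4))
for p in ((178,203),(240,206),(234,279),(171,274)): print("tester",onz(c,*p,.042).round(4))
print("tip",onz(c,205,227,.076))
E
```

```text
328 243 0.05 [ 0.5164 -0.0674  0.05  ]
328 243 0.07 [ 0.5127 -0.0668  0.07  ]
372 238 0.05 [ 0.5277 -0.1468  0.05  ]
372 238 0.07 [ 0.5238 -0.1447  0.07  ]
414 233 0.05 [ 0.5389 -0.223   0.05  ]
414 233 0.07 [ 0.5348 -0.2193  0.07  ]
mat [ 0.5505 -0.0264  0.005 ]
mat [ 0.5841 -0.266   0.005 ]
mat [ 0.486 -0.27   0.005]
mat [ 0.452  -0.0403  0.005 ]
tester [0.5855 0.2101 0.042 ]
tester [0.5828 0.0958 0.042 ]
tester [0.4478 0.0997 0.042 ]
tester [0.4539 0.2132 0.042 ]
tip [0.53464439 0.15101244 0.076     ]
```

View pics/crop1.png

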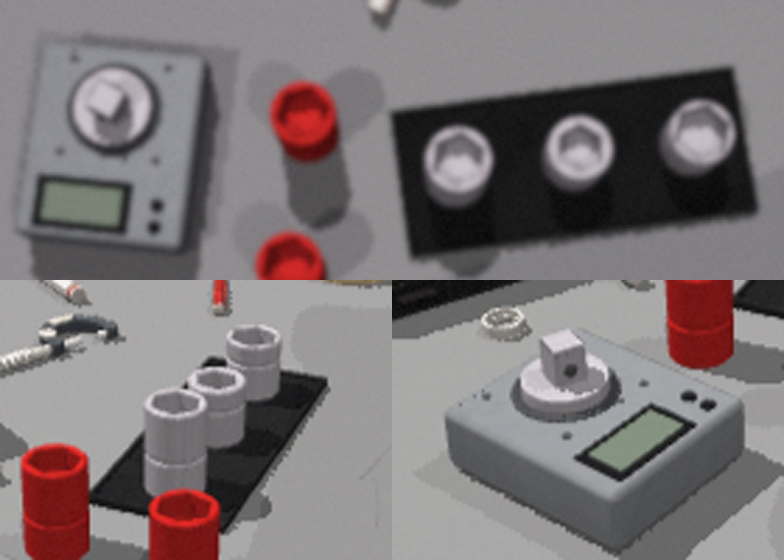

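Tall socket: three steel candidates in the top view at (328,249), (372,244) and (414,238). Only (328,249) is clearly taller in the scene view (322,247), and the enlarged crop confirms it. The red ones at (274,233) and (269,286) are look-alikes and don't count. The tester is at (206,242), with its square drive near (204,227).

Next I move the wrist camera over the tall socket.

```bash
python3 -m pendant '[[-0.1,-0.12,0,0,0,0],[-0.2,-0.25,0,0,0,0],[-0.3,-0.37,0,0,0,0],[-0.4,-0.5,0,0,0,0],[-0.5,-0.62,0,0,0,0],[-0.6,-0.75,0,0,0,0],[-0.7,-0.87,0,0,0,0],[-0.8,-1,0,0,0,0]]' 87
python3 -m pendant '[[-0.1,-0.12,0,0,0,0],[-0.2,-0.25,0,0,0,0],[-0.3,-0.37,0,0,0,0],[-0.4,-0.5,0,0,0,0],[-0.5,-0.62,0,0,0,0],[-0.6,-0.75,0,0,0,0],[-0.7,-0.87,0,0,0,0],[-0.8,-1,0,0,0,0]]'
python3 -m pendant '[[-0.1,-0.12,0,0,0,0],[-0.2,-0.25,0,0,0,0],[-0.3,-0.37,0,0,0,0],[-0.4,-0.5,0,0,0,0],[-0.5,-0.62,0,0,0,0],[-0.6,-0.75,0,0,0,0],[-0.7,-0.87,0,0,0,0],[-0.8,-1,0,0,0,0]]'
python3 -m pendant '[[-0.1,-0.14,0,0,0,-0.1],[-0.2,-0.28,0,0,0,-0.2],[-0.3,-0.42,0,0,0,-0.3],[-0.45,-0.56,0,0,0,-0.4],[-0.6,-0.7,0,0,0,-0.5],[-0.75,-0.85,0,0,0,-0.6],[-0.9,-1,0,0,0,-0.667],[-0.9,-1,0,0,0,-0.667]]'
```

```text
time_s: 1.25
tool_pos: [0.31, -0.4881, 0.2226]
tool_rot: [180.0, -0.0, -67.6]
force: [-0.9, -0.5, 0.4]
grip_width: 0.0873
time_s: 2.25
tool_pos: [0.372, -0.376, 0.2226]
tool_rot: [180.0, -0.0, -67.6]
force: [0.1, -0.4, -0.2]
grip_width: 0.0868
time_s: 3.25
tool_pos: [0.434, -0.2639, 0.2226]
tool_rot: [180.0, -0.0, -67.6]
force: [-0.0, 0.5, -0.3]
grip_width: 0.0869
time_s: 4.25
tool_pos: [0.4924, -0.1414, 0.2227]
tool_rot: [-180.0, -0.0, -7.4]
force: [-0.1, 0.4, -0.4]
grip_width: 0.0871
```

```bash
python3 - <<'E'
from h import *
o=env.get_obs();c=viewer.read_camera("wrist");T=toolT(o);f=c["frame"]
cv2.imwrite("pics/w1.png",f[:,:,::-1])
print(o["tool_pos"],o["tool_rot"])
print(proj(c,[.514,-.067,.07],T))
E
```

```text
[ 0.49241509 -0.14138748  0.22265111] [-1.79977583e+02 -1.85501040e-02 -7.43649178e+00]
[338.59798355 123.16875346]
```

View pics/w1.png

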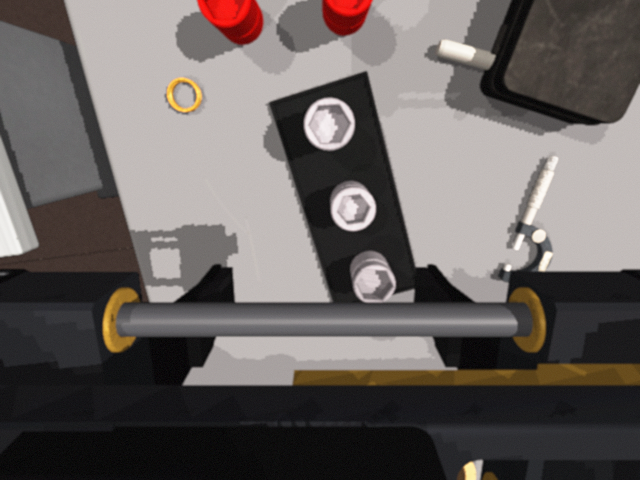

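```bash
python3 - <<'E'
from h import *
o=env.get_obs();c=viewer.read_camera("wrist");T=toolT(o);f=c["frame"]
g=cv2.cvtColor(f,cv2.COLOR_RGB2GRAY)
m=((g>110)*255).astype(np.uint8); m[:,:303]=0;m[:,356:]=0;m[:95]=0;m[155:]=0
cn,_=cv2.findContours(m,cv2.RETR_EXTERNAL,cv2.CHAIN_APPROX_NONE)
k=max(cn,key=cv2.contourArea); print(cv2.minEnclosingCircle(k),cv2.fitEllipse(k))
(u,v),r=cv2.minEnclosingCircle(k)
p=onz(c,u,v,.070,T);print(p, "expected r",365*.021/(T[2,3]+.16-.07))
rel=np.linalg.inv(T)@np.append(p,1);print("tool",rel)
cv2.imwrite("pics/w1c.png",cv2.resize(np.hstack([f[90:160,290:370],cv2.cvtColor(m,cv2.COLOR_GRAY2RGB)[90:160,290:370]]),None,fx=5,fy=5)[:,:,::-1])
t=viewer.read_camera("top");print(proj(t,p), )
E
```

```text
((329.1785583496094, 121.0), 26.51081085205078) ((329.2132568359375, 121.07017517089844), (50.32094192504883, 52.39687728881836), 0.8702969551086426)
[ 0.50608348 -0.06610959  0.07      ] expected r 24.52277527084821
tool [ 0.0039322  -0.07821409  0.15253247  1.        ]
[327.53623725 246.68137102]
```

View pics/w1c.png

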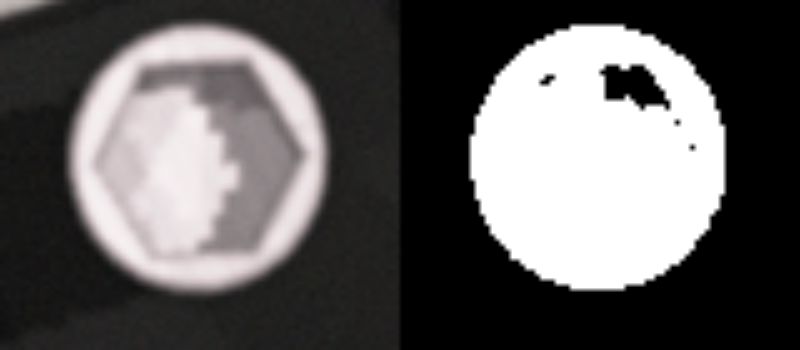

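Tall socket top circle is at wrist pixel (329,121), giving world (0.506, -0.066). The hex corners point along the tool x axis. I'll approach and grasp it with the jaws across the row.

```bash
python3 -m pendant '[[0.01,-0.15,0.05,0,0,0],[0.02,-0.3,0.15,0,0,0],[0.03,-0.45,0.3,0,0,0],[0.04,-0.6,0.45,0,0,0],[0.04,-0.72,0.6,0,0,0],[0.04,-0.782,0.75,0,0,0],[0.04,-0.782,0.85,0,0,0],[0.04,-0.782,0.9,0,0,0]]' 87
python3 -m pendant '[[0,0,0.15,0,0,0],[0,0,0.3,0,0,0],[0,0,0.45,0,0,0],[0,0,0.6,0,0,0],[0,0,0.75,0,0,0],[0,0,0.88,0,0,0],[0,0,0.975,0,0,0],[0,0,0.975,0,0,0]]'
python3 - <<'E'
from h import *
s=viewer.read_camera("scene")
cv2.imwrite("pics/s2.png",cv2.resize(s["frame"][150:310,240:440],None,fx=3,fy=3)[:,:,::-1])
E
```

```text
time_s: 5.4
tool_pos: [0.5057, -0.0671, 0.1317]
tool_rot: [180.0, 0.0, -7.6]
force: [0.3, 0.3, 0.4]
grip_width: 0.0867
time_s: 6.4
tool_pos: [0.5055, -0.0664, 0.0343]
tool_rot: [-180.0, 0.1, -7.6]
force: [0.3, 0.0, 0.4]
grip_width: 0.0873
```

View pics/s2.png

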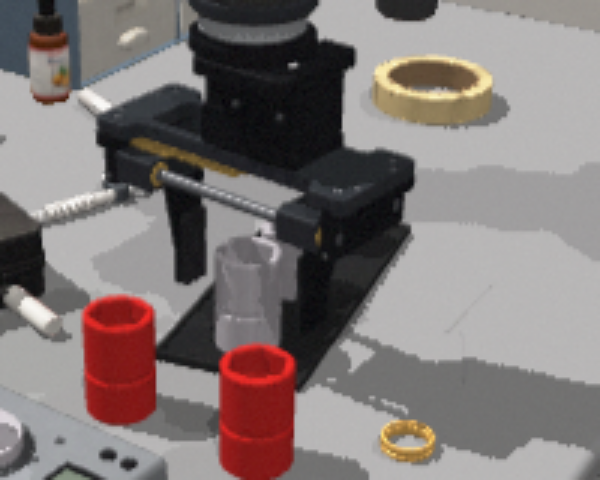

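The socket stands between the fingers, so I close and lift.

```bash
python3 -m pendant '[[0,0,0,0,0,0],[0,0,0,0,0,0],[0,0,0,0,0,0],[0,0,0,0,0,0],[0,0,0,0,0,0],[0,0,0,0,0,0],[0,0,0,0,0,0],[0,0,0,0,0,0]]' 30 45
python3 -m pendant '[[0,0,-0.1,0,0,0],[0,0,-0.2,0,0,0],[0,0,-0.35,0,0,0],[0,0,-0.5,0,0,0],[0,0,-0.65,0,0,0],[0,0,-0.8,0,0,0],[0,0,-0.95,0,0,0],[0,0,-1,0,0,0]]'
```

```text
time_s: 7.45
tool_pos: [0.5062, -0.0666, 0.0351]
tool_rot: [180.0, -0.0, -7.6]
force: [0.3, -0.6, -0.7]
grip_width: 0.0413
time_s: 8.45
tool_pos: [0.5067, -0.0666, 0.1364]
tool_rot: [180.0, -0.1, -7.6]
force: [0.9, -0.3, -2.2]
grip_width: 0.0412
```

```bash
python3 -m pendant '[[0,-0.07,-0.1,0,0,0],[0,-0.15,-0.25,0,0,0],[0,-0.25,-0.4,0,0,0],[0,-0.35,-0.55,0,0,0],[0,-0.45,-0.7,0,0,0],[-0.05,-0.55,-0.85,0,0,0],[-0.05,-0.65,-0.92,0,0,0],[-0.05,-0.75,-0.92,0,0,0]]'
python3 -m pendant '[[0,-0.12,0,0,0,0],[0,-0.25,0,0,0,0],[0,-0.37,0,0,0,0],[0,-0.5,0,0,0,0],[0,-0.6,0,0,0,0],[0,-0.66,0,0,0,0],[0,-0.66,0,0,0,0],[0,-0.66,0,0,0,0]]'
python3 - <<'E'
from h import *
o=env.get_obs();c=viewer.read_camera("wrist");T=toolT(o);f=c["frame"]
cv2.imwrite("pics/w3.png",f[:,:,::-1])
print(o["tool_pos"],o["tool_rot"])
cv2.imwrite("pics/w3c.png",cv2.resize(f[70:180,270:390],None,fx=5,fy=5,interpolation=cv2.INTER_CUBIC)[:,:,::-1])
E
```

```text
time_s: 9.45
tool_pos: [0.5112, 0.0091, 0.2275]
tool_rot: [180.0, -0.1, -7.6]
force: [-0.1, -0.4, -2.9]
grip_width: 0.0411
time_s: 10.45
tool_pos: [0.5196, 0.0733, 0.227]
tool_rot: [180.0, 0.0, -7.6]
force: [-0.4, -0.4, -2.7]
grip_width: 0.0413
[0.5196493  0.07330962 0.22696569] [ 1.79972472e+02  4.79385332e-03 -7.62007040e+00]
```

View pics/w3.png

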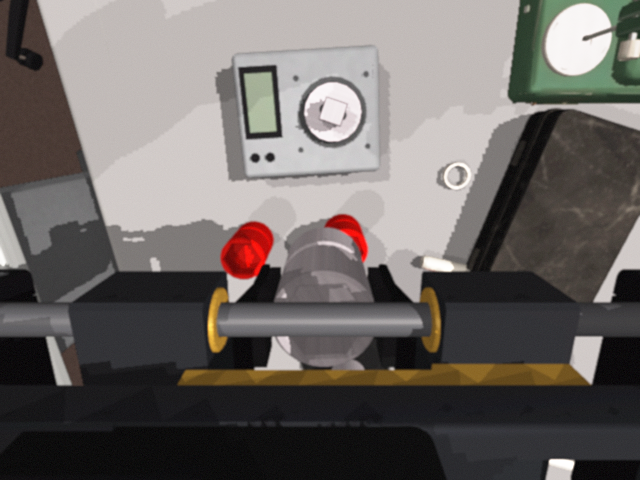

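View pics/w3c.png

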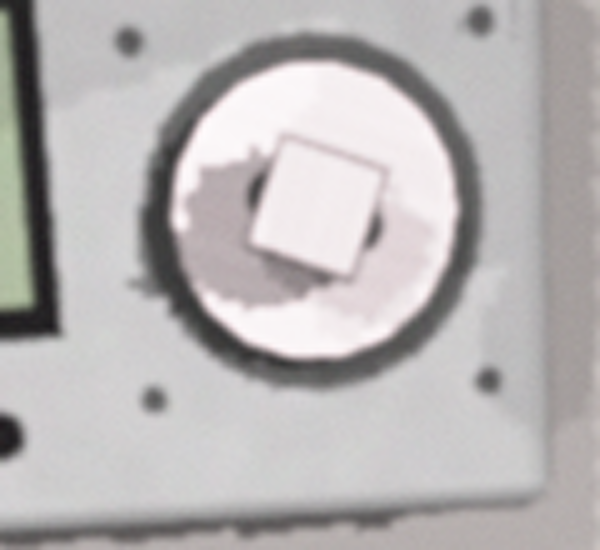

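The square tip shows at crop corners (285,133), (388,173), (353,278), (248,243). That puts its centre at about (333,111) in the wrist image, turned about +20° about tool z relative to the tool. The held socket sits between the fingers at (325,295).

```bash
python3 - <<'E'
from h import *
o=env.get_obs();c=viewer.read_camera("wrist");T=toolT(o);f=c["frame"]
pts=np.array([(285,133),(388,173),(353,278),(248,243)])/5+[269.6,69.6]
P=np.array([onz(c,u,v,.076,T) for u,v in pts]); Q=(np.linalg.inv(T)@np.c_[P,np.ones(4)].T).T
print(P.mean(0),Q.mean(0)); 
for i in range(4):
    d=Q[(i+1)%4]-Q[i]; print(np.hypot(*d[:2]).round(4),np.degrees(np.arctan2(d[1],d[0]))%90)
# collar circle
g=cv2.cvtColor(f,cv2.COLOR_RGB2GRAY)
cc=np.array([(168,209),(462,209),(315,57),(315,362)])/5+[269.6,69.6]
R=np.array([(np.linalg.inv(T)@np.append(onz(c,u,v,.052,T),1)) for u,v in cc]);print("collar",(R[0,0]+R[1,0])/2,(R[2,1]+R[3,1])/2, R[1,0]-R[0,0],R[3,1]-R[2,1])
# held socket edges
for r in (250,270,285): print(r,np.abs(np.diff(g[r,250:400].astype(int))).argsort()[-8:]+250)
# top & scene check
p=P.mean(0)
for n in("top","scene"): print(n,proj(viewer.read_camera(n),p))
E
```

```text
[0.53822879 0.15740775 0.076     ] [ 0.00724156 -0.08596905  0.15094779  1.        ]
0.0178 20.108899825105976
0.0173 18.523726589760315
0.0181 17.732378597881194
0.018 19.559101364461938
collar 0.007242401419990607 -0.08607364531158432 0.051624292995365084 0.05104234198303388
250 [354 286 287 367 353 270 269 366]
270 [259 366 368 387 279 280 367 388]
285 [369 277 397 395 250 396 252 251]
top [201.50521434 224.92174711]
scene [230.72410603 281.13329141]
```

```bash
python3 - <<'E'
import cv2,numpy as np
f=cv2.imread("pics/w1.png");g=cv2.cvtColor(f,cv2.COLOR_BGR2GRAY)
for th in(90,110,130):
    m=((g>th)*255).astype(np.uint8); m[:,:303]=0;m[:,358:]=0;m[:95]=0;m[156:]=0
    cn,_=cv2.findContours(m,cv2.RETR_EXTERNAL,cv2.CHAIN_APPROX_NONE)
    k=max(cn,key=cv2.contourArea); print(th,cv2.minEnclosingCircle(k),cv2.fitEllipse(k),cv2.boundingRect(k))
cv2.imwrite("pics/w1d.png",cv2.resize(f[85:160,290:370],None,fx=6,fy=6,interpolation=cv2.INTER_CUBIC))
E
```

```text
90 ((329.41326904296875, 123.51145935058594), 26.730369567871094) ((328.99261474609375, 123.4710922241211), (50.70786666870117, 52.783287048339844), 2.512279987335205) (304, 97, 51, 54)
110 ((329.0, 123.30769348144531), 26.38370704650879) ((328.99298095703125, 123.4117660522461), (50.35905456542969, 52.02406311035156), 5.207553386688232) (304, 97, 51, 53)
130 ((328.793701171875, 123.38811492919922), 26.135793685913086) ((329.0090637207031, 123.44904327392578), (49.85280990600586, 51.579776763916016), 7.501633167266846) (304, 98, 51, 52)
```

View pics/w1d.png

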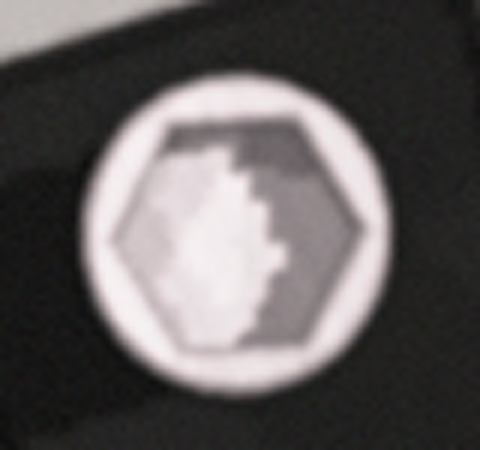

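```bash
python3 -m pendant '[[0.01,-0.12,0,0,0,0.04],[0.02,-0.25,0,0,0,0.08],[0.03,-0.38,0,0,0,0.12],[0.04,-0.5,0,0,0,0.16],[0.06,-0.65,0,0,0,0.2],[0.07,-0.78,0,0,0,0.22],[0.073,-0.85,0,0,0,0.22],[0.073,-0.857,0,0,0,0.22]]'
python3 -m pendant '[[0,0,0.15,0,0,0],[0,0,0.3,0,0,0],[0,0,0.45,0,0,0],[0,0,0.6,0,0,0],[0,0,0.75,0,0,0],[0,0,0.9,0,0,0],[0,0,1,0,0,0],[0,0,1,0,0,0]]'
python3 - <<'E'
from h import *
ps=[]
for i in range(4):
    ps.append(env.get_obs()["tool_pos"]); s=viewer.read_camera("scene" if i%2 else "top")
    if i==2: t=s
print(np.array(ps).round(4), env.get_obs()["tool_rot"])
cv2.imwrite("pics/s4.png",np.hstack([cv2.resize(s["frame"][230:350,170:310],None,fx=3,fy=3),cv2.resize(t["frame"][190:290,150:250],None,fx=3.6,fy=3.6)])[:,:,::-1])
print(proj(s,[.5382,.1575,.076]),proj(s,[.5382,.1575,.052]))
E
```

```text
time_s: 11.65
tool_pos: [0.5381, 0.1581, 0.227]
tool_rot: [180.0, 0.0, -27.3]
force: [-0.9, -0.2, -2.6]
grip_width: 0.0414
time_s: 12.65
tool_pos: [0.5376, 0.1578, 0.1261]
tool_rot: [179.9, 0.1, -27.4]
force: [-0.1, -0.2, -1.8]
grip_width: 0.0411
[[0.5376 0.1578 0.1261]
 [0.5381 0.158  0.1269]
 [0.5385 0.1581 0.1273]
 [0.5386 0.1581 0.1276]] [-1.79957495e+02 -6.09731679e-02 -2.73752721e+01]
[230.69983161 281.16608328] [231.80811736 293.99821435]
```

View pics/s4.png

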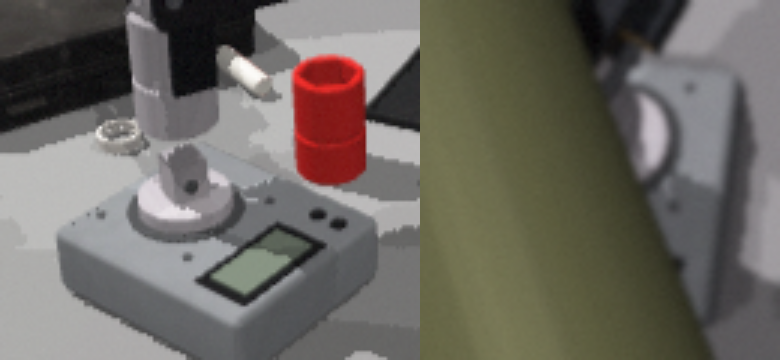

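```bash
python3 - <<'E'
from h import *
s=viewer.read_camera("scene");f=s["frame"]
cv2.imwrite("pics/s5.png",cv2.resize(f[245:320,205:265],None,fx=8,fy=8,interpolation=cv2.INTER_CUBIC)[:,:,::-1])
V=np.linalg.inv(s["view"]);C=V[:3,3]
a=np.array([.5382,.1575]);d=a-C[:2];n=np.array([-d[1],d[0]])/np.linalg.norm(d)
for nm,r,zs in(("socket",.021,(.097,.11)),("collar",.025,(.052,.048))):
    for z in zs:
        D=np.linalg.norm(d); al=np.arcsin(r/D)
        e=[]
        for sg in(1,-1):
            R=np.array([[np.cos(sg*al),-np.sin(sg*al)],[np.sin(sg*al),np.cos(sg*al)]]); q=C[:2]+R@d*np.cos(al)
            e.append(((proj(s,[*q,z])-[205,245])*8).round(1))
        print(nm,z,e)
E
```

```text
socket 0.097 [array([ 86.3, 209.5]), array([308.2, 188.3])]
socket 0.11 [array([ 80.3, 151. ]), array([304. , 130.3])]
collar 0.052 [array([ 85.3, 408. ]), array([342.5, 381.2])]
collar 0.048 [array([ 87.1, 424.9]), array([343.7, 398. ])]
```

View pics/s5.png

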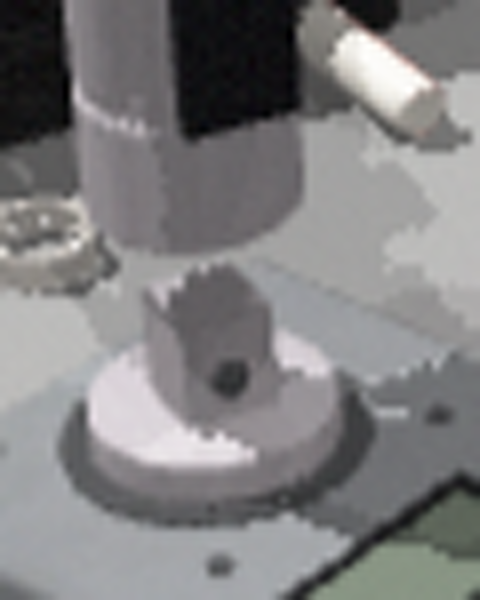

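The side view agrees with the pose reading: the socket is about 0.8 mm too far in world y. I correct that and descend gently to contact.

```bash
python3 -m pendant '[[0,0.009,0.03,0,0,0],[0,0.009,0.06,0,0,0],[0,0.009,0.1,0,0,0],[0,0.009,0.13,0,0,0],[0,0.009,0.16,0,0,0],[0,0.009,0.18,0,0,0],[0,0.009,0.19,0,0,0],[0,0.009,0.19,0,0,0]]'
python3 -m pendant '[[0,0,0.002,0,0,0],[0,0,0.004,0,0,0],[0,0,0.007,0,0,0],[0,0,0.01,0,0,0],[0,0,0.013,0,0,0],[0,0,0.016,0,0,0],[0,0,0.02,0,0,0],[0,0,0.02,0,0,0]]'
```

```text
time_s: 13.9
tool_pos: [0.5378, 0.1571, 0.108]
tool_rot: [180.0, -0.0, -27.4]
force: [-1.1, -0.4, -2.3]
grip_width: 0.0407
time_s: 14.9
tool_pos: [0.5379, 0.1572, 0.1065]
tool_rot: [-180.0, -0.0, -27.4]
force: [-0.8, -0.1, 1.4]
grip_width: 0.0413
```

```bash
python3 -m pendant '[[0,0,0.002,0,0,0],[0,0,0.004,0,0,0],[0,0,0.006,0,0,0],[0,0,0.008,0,0,0],[0,0,0.01,0,0,0],[0,0,0.012,0,0,0],[0,0,0.012,0,0,0],[0,0,0.012,0,0,0]]'
python3 - <<'E'
from h import *
for i in range(3):
    s=viewer.read_camera("scene"); o=env.get_obs(); print(o["tool_pos"].round(4),o["force"].round(1),o["wrist_torque"].round(2))
cv2.imwrite("pics/s6.png",cv2.resize(s["frame"][245:320,205:265],None,fx=8,fy=8,interpolation=cv2.INTER_CUBIC)[:,:,::-1])
E
```

```text
time_s: 15.9
tool_pos: [0.5381, 0.1572, 0.106]
tool_rot: [-180.0, -0.1, -27.4]
force: [-3.6, -1.9, 9.1]
grip_width: 0.0412
[0.5381 0.1572 0.106 ] [-3.8 -1.6  9.5] [-0.26  0.71  0.03]
[0.5381 0.1572 0.106 ] [-2.6 -1.2  8.9] [-0.3   0.75  0.05]
[0.5381 0.1572 0.106 ] [-3.1 -1.3  8.8] [-0.27  0.7   0.03]
```

View pics/s6.png

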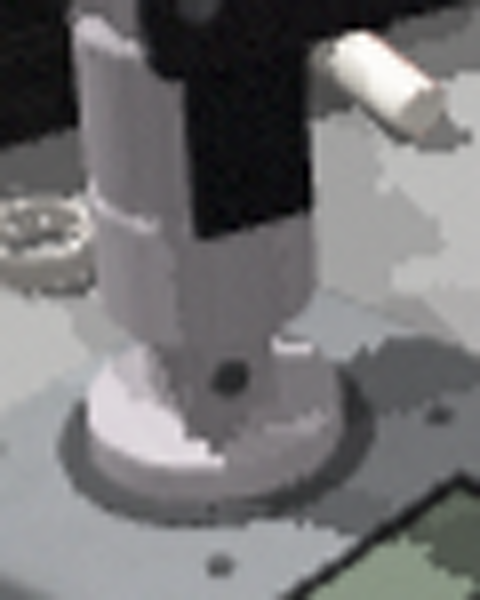

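Contact is about 11 N with a side force towards -x,-y, so I ease that way and then turn slowly under light pressure.

```bash
python3 -m pendant '[[-0.002,0.002,0,0,0,0],[-0.003,0.004,0,0,0,0],[-0.005,0.006,0,0,0,0],[-0.005,0.006,0,0,0,0.01],[-0.005,0.006,0,0,0,0.02],[-0.005,0.006,0,0,0,0.03],[-0.005,0.006,0,0,0,0.04],[-0.005,0.006,0,0,0,0.04]]'
```

```text
time_s: 17.05
tool_pos: [0.5381, 0.1571, 0.1061]
tool_rot: [-179.9, -0.1, -31.0]
force: [-0.8, -2.1, 6.8]
grip_width: 0.0407
```

```bash
python3 -m pendant '[[0,0,0,0,0,-0.02],[0,0,0,0,0,-0.04],[0,0,0,0,0,-0.06],[0,0,0,0,0,-0.08],[0,0,0,0,0,-0.1],[0,0,0,0,0,-0.12],[0,0,0,0,0,-0.14],[0,0,0,0,0,-0.16]]'
python3 -m pendant '[[0,0,0,0,0,-0.02],[0,0,0,0,0,-0.04],[0,0,0,0,0,-0.06],[0,0,0,0,0,-0.08],[0,0,0,0,0,-0.1],[0,0,0,0,0,-0.12],[0,0,0,0,0,-0.14],[0,0,0,0,0,-0.16]]'
```

```text
time_s: 18.05
tool_pos: [0.538, 0.1573, 0.1053]
tool_rot: [-179.9, -0.1, -16.5]
force: [2.0, 0.3, 4.3]
grip_width: 0.0413
time_s: 19.05
tool_pos: [0.537, 0.1568, 0.1048]
tool_rot: [-180.0, -0.0, -2.1]
force: [4.6, 1.8, 3.6]
grip_width: 0.0408
```

```bash
python3 -m pendant '[[0.002,0,0.002,0,0,0],[0.004,-0.001,0.004,0,0,0],[0.006,-0.002,0.006,0,0,0],[0.008,-0.003,0.008,0,0,0],[0.008,-0.003,0.01,0,0,0],[0.008,-0.003,0.013,0,0,0],[0.008,-0.003,0.016,0,0,0],[0.008,-0.003,0.016,0,0,0]]'
python3 - <<'E'
from h import *
for i in range(2):
    s=viewer.read_camera("scene"); o=env.get_obs(); print(o["tool_pos"].round(4),o["force"].round(1),o["wrist_torque"].round(2))
cv2.imwrite("pics/s7.png",cv2.resize(s["frame"][245:320,205:265],None,fx=8,fy=8,interpolation=cv2.INTER_CUBIC)[:,:,::-1])
E
```

```text
time_s: 20.05
tool_pos: [0.5375, 0.1572, 0.1024]
tool_rot: [-180.0, 0.0, -2.2]
force: [4.6, 2.4, -1.1]
grip_width: 0.0413
[0.5375 0.1571 0.1024] [ 6.2  2.3 -0.4] [ 0.6  -1.56  0.1 ]
[0.5375 0.1572 0.1024] [ 5.2  2.7 -0.6] [ 0.56 -1.48  0.07]
```

View pics/s7.png

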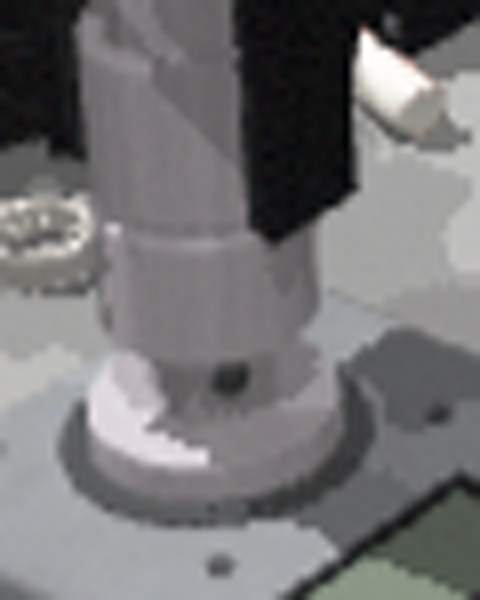

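The socket has dropped in (z 0.1024, no vertical resistance). I relieve the side force and continue down to the balls.

```bash
python3 -m pendant '[[0.003,-0.002,0,0,0,0],[0.006,-0.003,0,0,0,0],[0.009,-0.004,0.005,0,0,0],[0.009,-0.004,0.012,0,0,0],[0.009,-0.004,0.02,0,0,0],[0.009,-0.004,0.03,0,0,0],[0.009,-0.004,0.04,0,0,0],[0.009,-0.004,0.04,0,0,0]]'
```

```text
time_s: 21.15
tool_pos: [0.538, 0.1573, 0.0987]
tool_rot: [180.0, 0.1, -2.2]
force: [1.1, 1.9, -3.2]
grip_width: 0.0408
```

```bash
python3 -m pendant '[[0,-0.002,0.006,0,0,0],[0.001,-0.003,0.012,0,0,0],[0.001,-0.003,0.018,0,0,0],[0.001,-0.003,0.024,0,0,0],[0.001,-0.003,0.03,0,0,0],[0.001,-0.003,0.036,0,0,0],[0.001,-0.003,0.042,0,0,0],[0.001,-0.003,0.045,0,0,0]]'
```

```text
time_s: 22.15
tool_pos: [0.5388, 0.1577, 0.0948]
tool_rot: [180.0, 0.0, -2.2]
force: [-1.1, 0.3, -2.1]
grip_width: 0.0411
```

```bash
python3 -m pendant '[[0,0,0.004,0,0,0],[0,0,0.008,0,0,0],[0,0,0.012,0,0,0],[0,0,0.016,0,0,0],[0,0,0.02,0,0,0],[0,0,0.024,0,0,0],[0,0,0.028,0,0,0],[0,0,0.03,0,0,0]]'
```

```text
time_s: 23.15
tool_pos: [0.539, 0.1579, 0.0923]
tool_rot: [180.0, -0.0, -2.2]
force: [-3.3, 0.5, 3.9]
grip_width: 0.0412
```

```bash
python3 -m pendant '[[-0.003,0,0.004,0,0,0],[-0.005,0,0.008,0,0,0],[-0.005,0,0.012,0,0,0],[-0.005,0,0.016,0,0,0],[-0.005,0,0.02,0,0,0],[-0.005,0,0.024,0,0,0],[-0.005,0,0.028,0,0,0],[-0.005,0,0.03,0,0,0]]'
```

```text
time_s: 24.15
tool_pos: [0.5384, 0.1576, 0.0886]
tool_rot: [180.0, -0.0, -2.2]
force: [0.8, -0.7, -1.2]
grip_width: 0.0411
```

```bash
python3 -m pendant '[[0,0,0.004,0,0,0],[0,0,0.008,0,0,0],[0,0,0.012,0,0,0],[0,0,0.016,0,0,0],[0,0,0.02,0,0,0],[0,0,0.024,0,0,0],[0,0,0.028,0,0,0],[0,0,0.03,0,0,0]]'
```

```text
time_s: 25.15
tool_pos: [0.5382, 0.1576, 0.0853]
tool_rot: [180.0, 0.0, -2.2]
force: [1.8, -0.2, -7.7]
grip_width: 0.0414
```

```bash
python3 -m pendant '[[0,0,0.004,0,0,0],[0,0,0.008,0,0,0],[0,0,0.012,0,0,0],[0,0,0.016,0,0,0],[0,0,0.02,0,0,0],[0,0,0.022,0,0,0],[0,0,0.022,0,0,0],[0,0,0.022,0,0,0]]'
```

```text
time_s: 26.15
tool_pos: [0.5385, 0.1578, 0.0837]
tool_rot: [-180.0, -0.0, -2.2]
force: [0.6, 0.0, -2.3]
grip_width: 0.0413
```

```bash
python3 -m pendant '[[0,0,0.002,0,0,0],[0,0,0.004,0,0,0],[0,0,0.006,0,0,0],[0,0,0.008,0,0,0],[0,0,0.01,0,0,0],[0,0,0.01,0,0,0],[0,0,0.01,0,0,0],[0,0,0.01,0,0,0]]'
python3 - <<'E'
from h import *
for i in range(2):
    s=viewer.read_camera("scene"); o=env.get_obs(); print(o["tool_pos"].round(4),o["force"].round(1))
cv2.imwrite("pics/s8.png",cv2.resize(s["frame"][235:320,195:275],None,fx=7,fy=7,interpolation=cv2.INTER_CUBIC)[:,:,::-1])
E
```

```text
time_s: 27.15
tool_pos: [0.5385, 0.1578, 0.0831]
tool_rot: [180.0, -0.0, -2.2]
force: [-2.9, -0.9, 5.0]
grip_width: 0.0411
[0.5385 0.1578 0.083 ] [-2.6 -0.3  4.7]
[0.5385 0.1578 0.083 ] [-2.8 -1.1  3.9]
```

View pics/s8.png

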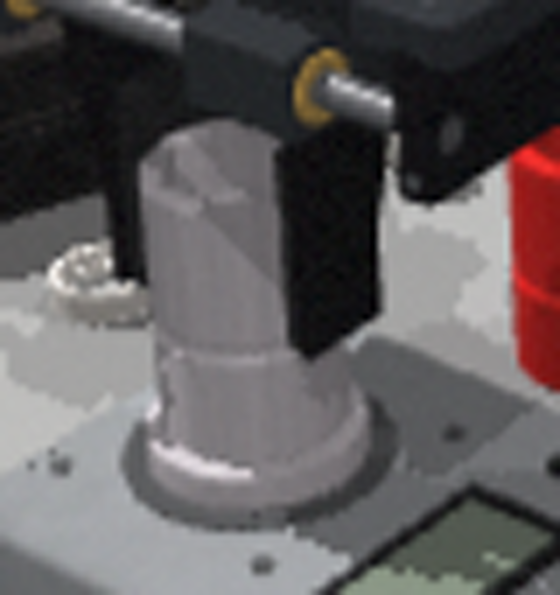

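The picture shows the socket's lower end on the collar, and z is 0.083 as predicted for home. I press a little more to confirm it is firmly down, then release.

```bash
python3 -m pendant '[[0,0,0.002,0,0,0],[0,0,0.004,0,0,0],[0,0,0.006,0,0,0],[0,0,0.008,0,0,0],[0,0,0.01,0,0,0],[0,0,0.01,0,0,0],[0,0,0.01,0,0,0],[0,0,0.01,0,0,0]]'
```

```text
time_s: 28.25
tool_pos: [0.5387, 0.1579, 0.083]
tool_rot: [180.0, -0.0, -2.2]
force: [-3.8, -2.0, 11.4]
grip_width: 0.0413
```

```bash
python3 -m pendant '[[0,0,-0.01,0,0,0],[0,0,-0.02,0,0,0],[0,0,-0.02,0,0,0],[0,0,-0.02,0,0,0],[0,0,-0.02,0,0,0],[0,0,-0.02,0,0,0],[0,0,-0.02,0,0,0],[0,0,-0.02,0,0,0]]' 85
```

```text
time_s: 29.25
tool_pos: [0.5384, 0.1577, 0.0835]
tool_rot: [180.0, -0.0, -2.2]
force: [-0.2, -0.0, -0.4]
grip_width: 0.0846
```

Now retract straight up, then back off so the wrist camera can see it.

```bash
python3 -m pendant '[[0,0,-0.1,0,0,0],[0,0,-0.2,0,0,0],[0,0,-0.35,0,0,0],[0,0,-0.5,0,0,0],[0,0,-0.65,0,0,0],[0,0,-0.8,0,0,0],[0,0,-0.95,0,0,0],[0,0,-1,0,0,0]]'
python3 -m pendant '[[0,0.1,-0.05,0,0,0],[0,0.2,-0.1,0,0,0],[0,0.35,-0.2,0,0,0],[0,0.5,-0.3,0,0,0],[0,0.65,-0.4,0,0,0],[0,0.78,-0.5,0,0,0],[0,0.78,-0.5,0,0,0],[0,0.78,-0.5,0,0,0]]'
python3 - <<'E'
from h import *
o=env.get_obs();c=viewer.read_camera("wrist");T=toolT(o);f=c["frame"]
s=viewer.read_camera("scene")
cv2.imwrite("pics/f1.png",np.hstack([cv2.resize(f[50:200,250:410],(480,450),interpolation=cv2.INTER_CUBIC),cv2.resize(s["frame"][230:320,195:291],(480,450),interpolation=cv2.INTER_CUBIC)])[:,:800,::-1])
print(proj(c,[.5382,.1577,.118],T),proj(c,[.5382,.1577,.052],T),o["tool_pos"])
t=viewer.read_camera("top");cv2.imwrite("pics/f2.png",t["frame"][:,:,::-1])
E
```

```text
time_s: 30.25
tool_pos: [0.5389, 0.1579, 0.1849]
tool_rot: [-180.0, -0.1, -2.2]
force: [0.5, -0.6, -0.8]
grip_width: 0.0851
time_s: 31.25
tool_pos: [0.5352, 0.0803, 0.2333]
tool_rot: [-180.0, 0.0, -2.2]
force: [-0.8, -0.1, 0.0]
grip_width: 0.0852
[324.788791   121.20382031] [324.57310533 122.56298027] [0.53518274 0.08027197 0.23330882]
```

View pics/f1.png

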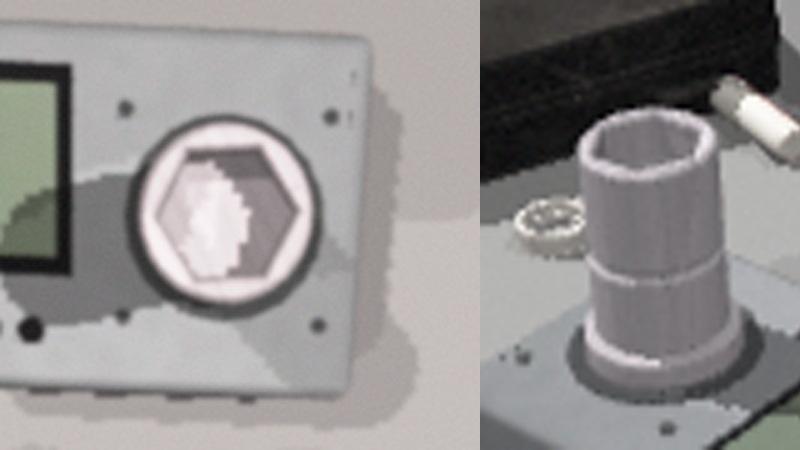

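View pics/f2.png

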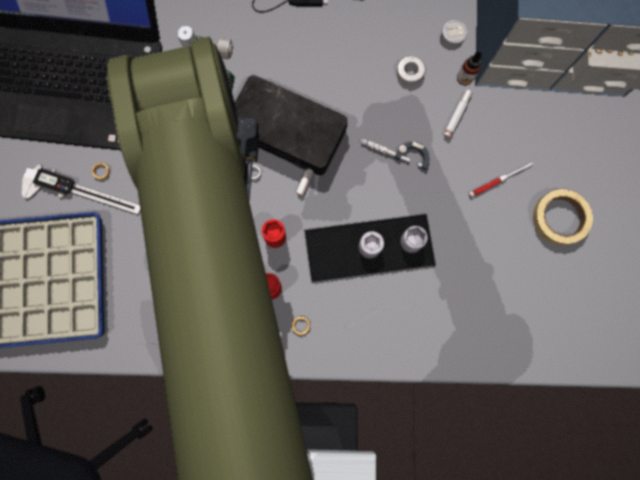

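The socket stands upright on the collar, centred in the wrist view at about (325,121), which is where it should be. The short sockets are unmoved at (372,244) and (414,238) in the top view, and the gripper is clear. I hand in.

```bash
python3 -c "
from cell import env
print(env.sign_off())"
```

```text
the job is handed in; nothing more can be done
None
```

I lifted the tall socket off the mat and fitted it onto the torque tester's square drive. It sits fully home on the collar, and I let go and handed in at about 31 s.

- **Finding the square:** the angle I had read from the hex and the square was wrong. The socket did not drop there. I turned it about 29° back under light pressure, and it was in the hole by the end of that turn.
- **Pressing home:** it passed the spring balls with only about 4–7 N of push and clicked down. The grip height stopped at 0.083 m, as expected for home, and it did not move when I pressed with about 14 N. The wrist-force readings at the end of each move stayed below about 15 N, against the 60 N limit on the tester.
- **Last checks:** the socket stands upright and is centred on the collar in the wrist and scene pictures. Both short sockets are at the same pixels as at the start, and the gripper is clear.
- **One disagreement:** the top camera's position for the drive differed from the wrist camera's by about 3 mm. I used the wrist camera, and the fit confirmed it.

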